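# Wedge the cradle catch open and stand the bottle to dry

### The arm

A 7-joint arm with a two-finger parallel gripper is mounted at the origin on the work surface. World frame = base frame: x ahead of the robot, y to its left, z up, the work surface at z = 0. Lengths are in m, angles in rad, forces in N, time in s.
With the tool pointing down it reaches from about 0.4 to 0.85 m from the base axis. Payload 10.4 kg.
Tool frame: the origin (TCP) lies midway between the tips of the shut fingers; the grasp point (between the pads) lies 19 mm behind it (r.grip_depth is the distance from the TCP to the grasp point, in m); z points along the fingers, y is the line along which they close (so a half turn about z gives the same grasp; the last joint's range is limited). The gripper opens to 87 mm and grips with 3 to 60 N. Pads are 19 mm wide; open, the fingers measure 117 mm over their backs; the gripper's body (75 mm by 190 mm) begins 51 mm behind the grasp point.
Start: joints at [-1.164, 0.332, -0.065, 1.46, 0.022, 1.35, -0.088], TCP at [0.26, 0.568, 0.194] pointing down, gripper open.
Joint ranges: [-2.6, 2.6], [-0.5, 2.12], [-1.47, 1.34], [0.16, 2.42], [-1.27, 4.41], [0.06, 2.06], [-2.6, 2.6]. Speed limits (rad/s): [2.22, 2.22, 2.79, 2.79, 3.14, 3.14, 3.14].

### API

Orientations are given as [roll, pitch, yaw] about the fixed x, y, z axes, in that order (R = Rz(yaw) Ry(pitch) Rx(roll)).
In Python, from plant import r, grab_frame, calibration, job_done gives the robot as it stands. The module is installed in compiled form; this text tells all that it offers.
- The arm moves only by the tool drive_tool, never from a script. Its argument "targets" is a list of rows, each a list of 7 numbers: the shift along the world's x, y, z in m, then the turn, a rotation vector about the world's x, y, z in rad, then the finger opening in m, from 0 to 0.087. In form: [[x, y, z, ax, ay, az, gripper], ...]. A call has 1 to 5 rows; each row is the pose to reach, as a shift and turn from the pose commanded when the call began; what a row does not reach only later rows make up. A row lasts 1/12 s, in which the tool goes at most 41.7 mm and 7.16 degrees, less where a joint would pass 70% of its speed; a pose out of reach is approached as far as the arm can. A call with a gripper value outside its range is refused whole. The fingers move at their own pace and stop on an object; "newtons" is the grip in N (left out, the last holds). Time passes only in rows, so rows that repeat a pose let the fingers close. It gives the time, the measured TCP pose, the force, the opening and the grip force at its end, in the units of the state.
- r.get_state(): the state, without advancing time (a new reading comes with each control period).
- grab_frame(name): name is "side" or "top" or "wrist"; returns the picture (420x560x3 uint8, red, green, blue); there is no depth.
- calibration(name): a dict with "intrinsics" (3x3 intrinsics, pixels), "R" (3x3) and "t" (3): a world point X has camera coordinates R X + t. Camera axes: x right, y down, z forward; pixel columns grow to the right and rows downward; lengths in m; the calibration is good to about 2 mm. A picture is of the moment at which its call begins: read the wrist's pose just before it. calibration takes no time and is no camera call; for the wrist camera it gives the pose at the moment of the call.
- job_done(): hands the job in; it is judged then, once.
The state is a dict: "t": time; "joint_pos": joint angles; "dq": joint speeds; "effort": joint torques, N m; "position": TCP position; "tool_rot": TCP orientation; "contact_force": force on the tool from outside, world axes, zero at the start; "ft_torque": the same for the moment, N m; "finger_gap": finger opening in m; "grip_force": force on a finger pad.
Only numpy, scipy, OpenCV 4.12 (cv2) and the standard library are available. Lean on these libraries where they do the work, as an engineer would, in place of code of your own. Each camera call takes 0.05 s, during which the arm holds its last target. There are 200 camera calls.

### The job

Push the wooden wedge in between the blue rail and the lip of the red sprung catch, so that it alone holds the catch open, well clear of the bottle's shoulder, and leave it there. Then lift the plaster bottle out of the corner of its leaning cradle, without forcing it against the catch, and set it down gently, standing upright in the middle of the green pad on the ware board. Do not shove or tip over the vase, the carafe, the jar or the plaster block.

Things in the scene. Friction and masses are not known exactly. Their poses are not given: they have to be found in the camera images.
- cradle: Steel draining cradle, fixed to the table; place and yaw vary. Origin on the table surface. Base plate 8 mm thick, x -85..110, y -50..130 mm in its own frame. A trough holds the bottle leaning 25 degrees (0.436 rad) from vertical towards the cradle's -x: sloping floor, 95 mm back plate on the -x side, cheeks 50 mm up the slope at y +-35..41 mm.
- passage (a point): Entrance of the wedge's passage, on the base plate's top: cradle x 75, y 64, z 8 mm; axes as the cradle's. The passage runs from here towards the cradle's -x and is open at both ends: on its -y side the fixed BLUE RAIL (cradle x 0..75, y 44..56, top z 40 mm), on its +y side the lip of the red catch. 16 mm wide with the catch shut. The wedge slides in here flat on the base plate.
- catch (a joint): Red sprung catch, slides along the cradle's +y: 0 = shut, 0.040 m = fully open. A spring pushes it shut: 2.5 N when shut, plus 0.09 N per mm. Shut, its tongue covers 10 mm of the bottle's shoulder, 3 mm above it, on the +y side; clear from 0.012 m on (allow a few mm more). The wedge fully in opens it to 0.028. A spring bracket, cradle x -16..14, y 124..132, is 83 mm tall.
- catch_arm (a point): Foot of the catch's upright arm, on its face towards the passage; moves with the catch. Arm: x -16..14, y 72..80 mm in the cradle frame when shut, rising to 134 mm above the table, where it carries the tongue.
- catch_lip (a point): Point on the catch, moving with it: middle of the lip's edge at the passage's entrance; shut, at x 75, y 72, z 25 mm in the cradle frame. The lip is an 8 mm plate, cradle x -13..75, y 72..80, z 10..40 mm when shut.
- catch_tongue (a point): Free end of the catch's tongue, moving with the catch; shut, at x -2, y 22, z 125 mm in the cradle frame. Tongue 24 mm wide, 12 mm thick, leaning like the bottle, top about 136 mm above the table.
- wedge_grip (a point): Loose wooden wedge, 160 g, lying flat, with a yellow upright handle 26 x 26 mm, 30 to 90 mm above its underside. This point: on the handle's axis, 60 mm above the underside; axes are the wedge's, z up. Tip at its own -x, 130 mm from here; body 30 mm high, 6 mm wide at the tip, widening evenly on both sides to 44 mm at x = -50, then parallel to its tail at x = +15.
- bottle_center (a point): Loose plaster bottle, about 450 g, leaning in the cradle at the start. This point: on its axis, half-way up, 82.5 mm above its foot; z along the axis to its mouth, y (its width) along the cradle's y. Body 44 (x) x 64 (y) x 90 mm high with flat foot and shoulders; square neck 36 x 36 mm from 90 to 160 mm above the foot, with a terracotta-coloured rim to 165 mm.
- board: Wooden ware board, fixed, 120 (x) x 350 (y) mm, 18 mm thick, origin under its centre; place and yaw vary. It has three places in a row along y, 110 mm apart.
- pad: Green pad, 90 x 90 mm, 3 mm thick, fixed on one of the three places of the board (which one varies). Origin at the centre of its underside, 18 mm above the table; the bottle is to stand on its top, 21 mm above the table.
- vase_center (a point): Terracotta vase, 140 mm tall, 62 mm across, standing on one of the other places; its centre, half-way up. Leave alone.
- carafe_center (a point): Blue glazed carafe, 135 mm tall, 58 mm across, standing on one of the other places; its centre, half-way up. Leave alone.
- jar_center (a point): Amber glass jar, 85 mm tall, 66 mm across, on the table; its centre. Leave alone.
- block_center (a point): White plaster block 50 x 80 x 50 mm on the table; its centre. Leave alone.
Things that resemble listed ones, but are neither listed nor needed, are in the scene too. Leave any pink look-alike of the part that bears bottle_center alone.

How it is judged:
On the way, in this order (a step that is already met when the one before it is completed fails the run):
1. the wedge alone holds the catch open by more than 16 mm, with the robot touching neither (value of joint catch above 0.016 m and contact force between wedge and catch above 0.8 N and contact force between each of the fingers, the arm and wedge below 0.1 N and contact force between each of the fingers, the arm and catch below 0.1 N), for 0.2 s.
2. with the catch still wedged, the bottle is lifted out of the cradle in the gripper (more than 120 mm from where it was) (value of joint catch above 0.016 m and contact force between wedge and catch above 0.8 N and distance of bottle_center from where it was at the start of the episode above 0.12 m and contact force between the fingers and bottle above 0.5 N), for 0.1 s.
At the end, for the whole second after the job is handed in: The bottle stands upright (within 0.1 rad) and at rest on the green pad, its axis within 25 mm of the pad's centre, released; the wedge still holds the catch open by more than 16 mm (value of joint catch above 0.016 m and contact force between wedge and catch above 0.8 N and angle between bottle_center's own z axis and vertical below 0.1 rad and horizontal distance between bottle_center and pad below 0.025 m and z of bottle_center in the frame of pad between 0.08 and 0.091 m and linear speed of bottle below 0.02 m/s and contact force between the fingers and bottle below 0.1 N); the robot touches nothing.
It fails at once if the vase or the carafe is pushed more than 30 mm or tipped (distance of any of vase_center, carafe_center from where it was at the start of the episode above 0.03 m or angle between any of vase_center, carafe_center's own z axis and vertical above 0.4 rad).
It fails at once if the jar or the block is pushed more than 30 mm or tipped (distance of any of jar_center, block_center from where it was at the start of the episode above 0.03 m or angle between any of jar_center, block_center's own z axis and vertical above 0.4 rad).
It fails at once if the bottle is forced against the catch (over 12 N) (contact force between bottle and catch above 12 N).
It fails at once if the bottle is dropped or thrown (faster than 0.45 m/s with no finger on it) (linear speed of bottle above 0.45 m/s and contact force between the fingers and bottle below 0.05 N).
It also fails if it takes over 62 s, if anything falls off the work surface, if the arm or the gripper's body presses on something with over 40 N, if the wrist force passes 120 N, or if a joint passes its speed limit or range.

## Working session

There is one attempt and no reset: what is moved stays moved. The work goes in short steps, Python scripts to look and compute and a tool call to move; the robot and the scene stay as the last step left them, time stands still between calls to the robot, and variables do not carry over. Pictures are saved under pics/ and viewed, at most 10 in all, crops included, and the job is handed in when it is done.

Besides the shell and the picture viewer there is one more tool, called after "Request:" as a command line: name --pt "numbers of a row" for each row, then --argument value for the rest. drive_tool: Moves the arm, as the interface text tells. Its arguments: {"type":"object","properties":{"targets":{"type":"array","items":{"type":"array","items":{"type":"number"}}},"newtons":{"type":"number"}},"required":["targets"]}

```bash
mkdir -p pics
python3 - <<'E'
from plant import r, grab_frame, calibration
import cv2
for n in ("side","top"):
    im=grab_frame(n); cv2.imwrite(f"pics/{n}0.png",im[:,:,::-1]); c=calibration(n)
    import numpy as np
    print(n, np.round(c["intrinsics"],1).tolist(), np.round(-c["R"].T@c["t"],3), np.round(c["R"],3).tolist())
s=r.get_state(); print(s["t"],s["position"],s["tool_rot"],s["finger_gap"])
E
```

```text
side [[385.2, 0.0, 276.4], [0.0, 385.2, 200.7], [0.0, 0.0, 1.0]] [ 0.416 -0.794  1.057] [[0.985, -0.173, 0.003], [-0.133, -0.767, -0.627], [0.11, 0.618, -0.779]]
top [[474.1, 0.0, 279.1], [0.0, 474.1, 215.5], [0.0, 0.0, 1.0]] [ 0.483 -0.017  1.492] [[0.019, -1.0, -0.004], [-0.999, -0.019, -0.046], [0.045, 0.005, -0.999]]
0.1 [0.26028571 0.56780847 0.19334519] [-3.14034630e+00  7.56621487e-05  2.71182445e+00] 0.08723807567912323
```

View pics/side0.png

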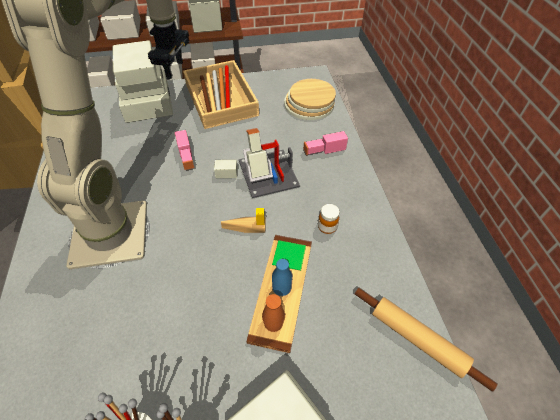

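View pics/top0.png

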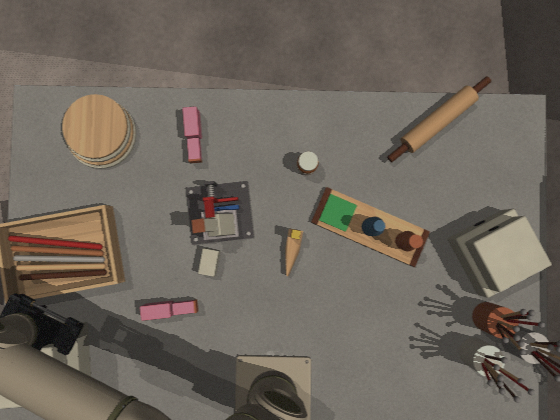

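The candidates in the top picture are:
- **Bottle:** the white one leaning in the cradle at (212,224). The pink look-alikes at (192,135) and (168,309) are excluded, and the white block is at (208,262).
- **Wedge:** handle at (296,234), tip at (289,275).
- **Pad:** green, at (337,212).

The cradle is at (220,212). I'll check the bottle and wedge in an enlarged crop.

Run:
```python
import cv2, numpy as np
t=cv2.imread("pics/top0.png"); s=cv2.imread("pics/side0.png")
f=lambda im,x,y,w,h,k: cv2.resize(im[y:y+h,x:x+w],None,fx=k,fy=k,interpolation=cv2.INTER_CUBIC)
a=f(t,180,175,80,75,5) #400x375
b=f(s,230,120,80,75,5)
c=f(t,270,180,100,100,2) ; d=f(s,210,200,110,100,2)
W=np.zeros((600,800,3),np.uint8)
W[:375,:400]=a; W[:375,400:]=b; W[380:580,:200]=c; W[380:580,400:620]=d
cv2.imwrite("pics/crop1.png",W)
```

```text
(no output)
```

View pics/crop1.png

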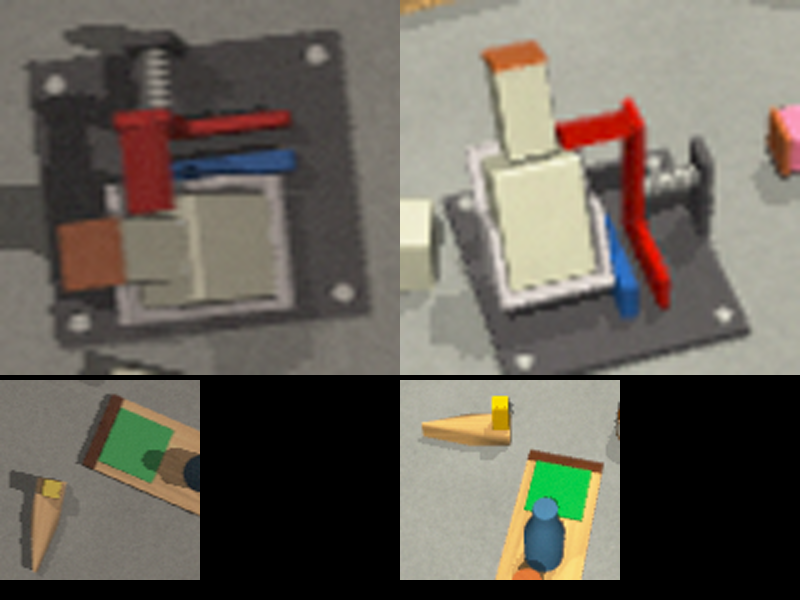

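```bash
cat > h.py <<'E'
import numpy as np, cv2
from scipy.optimize import least_squares
from plant import r, grab_frame, calibration
def proj(c,P):
    p=(np.atleast_2d(P)@c["R"].T+c["t"])@c["intrinsics"].T
    return p[:,:2]/p[:,2:]
def ray(c,uv):
    d=c["R"].T@np.linalg.inv(c["intrinsics"])@[uv[0],uv[1],1]
    return -c["R"].T@c["t"],d
def onz(c,uv,z):
    o,d=ray(c,uv); return o+d*(z-o[2])/d[2]
def tri(obs):
    A=[];b=[]
    for c,uv in obs:
        o,d=ray(c,uv);d=d/np.linalg.norm(d);M=np.eye(3)-np.outer(d,d);A.append(M);b.append(M@o)
    return np.linalg.solve(sum(A),sum(b))
def T(p,P):
    c,s=np.cos(p[2]),np.sin(p[2]);P=np.atleast_2d(P)
    return np.c_[p[0]+c*P[:,0]-s*P[:,1],p[1]+s*P[:,0]+c*P[:,1],P[:,2]]
E
python3 - <<'E'
from h import *
ct,cs=calibration("top"),calibration("side")
mm=1e-3
Pt=np.array([[110,130,8],[-85,130,8],[-85,-50,8],[110,-50,8],[75,76,40]])*mm
ut=np.array([[338,33],[28,65],[60,345],[370,315],[290,118]])/5+[180,175]
Ps=np.array([[110,130,8],[-85,-50,8],[75,76,40],[75,50,40]])*mm
us=np.array([[348,332],[45,197],[265,275],[228,288]])/5+[230,120]
f=lambda p:np.r_[(proj(ct,T(p,Pt))-ut).ravel(),(proj(cs,T(p,Ps))-us).ravel()]
s=least_squares(f,[.48,.18,-1.5],loss="soft_l1");print("cradle",s.x,np.round(s.fun,1))
rim=tri([(ct,(198.4,225.6)),(cs,(252.5,131))]);print("rim",rim)
c,sn=np.cos(s.x[2]),np.sin(s.x[2]);d=rim[:2]-s.x[:2];print("rim in cradle",c*d[0]+sn*d[1],-sn*d[0]+c*d[1])
h=tri([(ct,(296,234.5)),(cs,(260,210))]);print("handle top",h)
hz=onz(ct,(296,234.5),.09);tip=onz(ct,(288,275.5),.02);print("handle",hz,"tip",tip,np.linalg.norm((hz-tip)[:2]),"wyaw",np.arctan2(*(hz-tip)[[1,0]]))
q=np.array([[115,408],[172,437],[155,482],[98,453]])/2+[270,180-190]
q=np.array([[a/2+270,(b-380)/2+180] for a,b in [[115,408],[172,437],[155,482],[98,453]]])
P=np.array([onz(ct,u,.021) for u in q]);print("pad",P.mean(0),np.linalg.norm(P-np.roll(P,1,0),axis=1),np.arctan2(*(P[1]-P[0])[[1,0]]))
q=np.array([[a/2+210,(b-380)/2+200] for a,b in [[535,461],[590,467]]])
print([onz(cs,u,.021) for u in q])
print("carafe",onz(ct,(374,226),.15),"block",onz(ct,(208,262),.05),"jar",onz(ct,(308,161),.085))
E
```

```text
cradle [ 0.51545736  0.18336191 -1.44505999] [ 0.2 -0.9  0.5 -0.7 -0.3  0.3 -0.3 -0.3 -0.5 -0.5 -0.2 -0.4 -1.   0.2
 -0.7  1.4 -0.3  0.4]
rim [0.5113528  0.21113143 0.18499246]
rim in cradle -0.02806502553162145 -0.0005897136174459793
handle top [ 0.49329874 -0.06141208  0.09777824]
handle [ 0.49162492 -0.06149475  0.09      ] tip [ 0.36498435 -0.04119698  0.02      ] 0.12825690492731043 wyaw -0.1589268724717842
pad [ 0.56282016 -0.19135448  0.021     ] [0.07500082 0.0992107  0.07485707 0.09898992] -2.025135119333517
[array([ 1.1674909 , -0.24269253,  0.021     ]), array([ 1.24805872, -0.26812093,  0.021     ])]
carafe [ 0.51945805 -0.27979547  0.15      ] block [0.40347071 0.20267208 0.05      ] jar [ 0.71164668 -0.09368286  0.085     ]
```

Request:
drive_tool --pt "0.012 -0.032 0.012 0 0 0.02 0.087" --pt "0.024 -0.064 0.024 0 0 0.04 0.087" --pt "0.036 -0.096 0.036 0 0 0.06 0.087" --pt "0.048 -0.128 0.048 0 0 0.08 0.087" --pt "0.058 -0.157 0.06 0 0 0.1 0.087"

```text
t: 0.52
position: [0.3191, 0.409, 0.2543]
tool_rot: [-3.141, -0.0, 2.812]
contact_force: [0.5, 0.8, -0.6]
finger_gap: 0.0868
grip_force: 0.0
```

Request:
drive_tool --pt "0.012 -0.032 0 0 0 0.02 0.087" --pt "0.024 -0.064 0 0 0 0.04 0.087" --pt "0.036 -0.096 0 0 0 0.06 0.087" --pt "0.048 -0.128 0 0 0 0.08 0.087" --pt "0.058 -0.157 0 0 0 0.1 0.087"

```text
t: 0.93
position: [0.3769, 0.2519, 0.2539]
tool_rot: [-3.141, -0.0, 2.912]
contact_force: [-0.4, 0.5, 0.7]
finger_gap: 0.0871
grip_force: 0.0
```

Request:
drive_tool --pt "0.012 -0.032 0 0 0 0.02 0.087" --pt "0.024 -0.064 0 0 0 0.04 0.087" --pt "0.036 -0.096 0 0 0 0.06 0.087" --pt "0.048 -0.128 0 0 0 0.08 0.087" --pt "0.058 -0.157 0 0 0 0.07 0.087"

```text
t: 1.35
position: [0.4347, 0.0949, 0.2539]
tool_rot: [3.142, -0.0, 2.982]
contact_force: [0.2, -0.6, -0.3]
finger_gap: 0.0869
grip_force: 0.0
```

Request:
drive_tool --pt "0.012 -0.032 0 0 0 0 0.087" --pt "0.024 -0.064 0 0 0 0 0.087" --pt "0.036 -0.096 -0.01 0 0 0 0.087" --pt "0.048 -0.128 -0.02 0 0 0 0.087" --pt "0.058 -0.157 -0.03 0 0 0 0.087"

```text
t: 1.77
position: [0.4927, -0.062, 0.2237]
tool_rot: [3.142, 0.001, 2.981]
contact_force: [1.2, 0.4, -0.4]
finger_gap: 0.0869
grip_force: 0.0
```

Run:
```python
from h import *
s=r.get_state(); print(s["t"],s["position"],s["tool_rot"],s["joint_pos"])
c=calibration("wrist");im=grab_frame("wrist");cv2.imwrite("pics/w1.png",im[:,:,::-1])
print(np.round(-c["R"].T@c["t"],3))
hsv=cv2.cvtColor(im,cv2.COLOR_RGB2HSV)
m=cv2.inRange(hsv,(22,120,100),(34,255,255));n,l,st,ce=cv2.connectedComponentsWithStats(m);print([(st[i].tolist(),ce[i].round(1).tolist()) for i in range(1,n) if st[i][4]>100])
# pad by colour
for nm in ("top","side"):
    c=calibration(nm);i2=cv2.cvtColor(grab_frame(nm),cv2.COLOR_RGB2HSV);m=cv2.inRange(i2,(50,150,60),(75,255,255))
    n,l,st,ce=cv2.connectedComponentsWithStats(m);k=1+np.argmax(st[1:,4]);m=(l==k).astype(np.uint8)
    h=cv2.convexHull(np.argwhere(m)[:,::-1].astype(np.int32)).reshape(-1,2)
    P=np.array([onz(c,u,.021)[:2] for u in h]).astype(np.float32);print(nm,cv2.minAreaRect(P))
```

```text
1.7667 [ 0.492708   -0.06201472  0.2237349 ] [3.14157283e+00 5.23940103e-04 2.98120889e+00] [-0.52708797  0.0102296   0.57108777  1.77353155 -0.00561387  1.35893525
  1.45556619]
[ 0.426 -0.051  0.414]
[([270, 186, 25, 24, 584], [281.7, 197.4])]
top ((0.546222984790802, -0.22107796370983124), (0.0, 0.0), 0.0)
side ((0.5637174844741821, -0.19012124836444855), (0.09145715087652206, 0.08851848542690277), 67.815185546875)
```

View pics/w1.png

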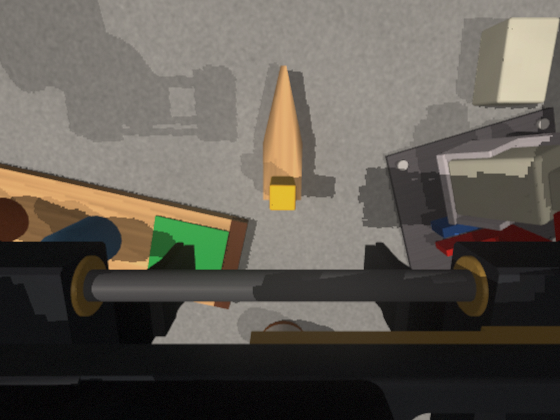

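The wrist picture shows the yellow handle top at (282,196), the wedge tip at (284,67) and the pad at lower left, around (190,245).

Run:
```python
from h import *
c=calibration("wrist")
h=onz(c,(282.2,197.4),.09);t=onz(c,(284.5,66),.03);print(h,t,np.linalg.norm(h-t),np.arctan2(*(h-t)[[1,0]]))
ct=calibration("top");print(tri([(c,(282.2,197.4)),(ct,(296,234.5))]))
cr=[.5155,.1834,-1.445]
print(T(cr,[[.075,.064,.008],[.11,-.05,.008],[.075,.05,.04]]), proj(c,T(cr,[[.11,-.05,.008],[.095,-.035,.008],[-.085,-.05,.008]])))
for x in (.215,.205,.125,.105): 
  w=6+2*max(0,min(38,(205-x*1e3)*38/80))/2
  print(x,w,T(cr,[[x,.056+w/2000,.068]]))
```

```text
[ 0.49307122 -0.05903919  0.09      ] [ 0.36657897 -0.03556363  0.03      ] 0.14195559423633017 -0.18350112910125568
[ 0.49154167 -0.0600486   0.0975766 ]
[[0.58840414 0.11702239 0.008     ]
 [0.47969623 0.06799597 0.008     ]
 [0.57451476 0.11526589 0.04      ]] [[385.62196588 155.26959696]
 [400.59735601 163.83205113]
 [552.86694863 106.16066651]]
0.215 6.0 [[ 0.60100872 -0.02249866  0.068     ]]
0.205 6.0 [[ 0.59975407 -0.01257768  0.068     ]]
0.125 44.0 [[0.60856675 0.069174   0.068     ]]
0.105 44.0 [[0.60605745 0.08901596 0.068     ]]
```

Request:
drive_tool --pt "0 0.002 -0.036 0 0 -0.02 0.087" --pt "0 0.002 -0.072 0 0 -0.02 0.087" --pt "0 0.002 -0.108 0 0 -0.02 0.087" --pt "0 0.002 -0.144 0 0 -0.02 0.087" --pt "0 0.002 -0.18 0 0 -0.02 0.087"

```text
t: 2.33
position: [0.4922, -0.0564, 0.0427]
tool_rot: [3.141, 0.0, 2.963]
contact_force: [0.7, 1.2, -0.6]
finger_gap: 0.0872
grip_force: 0.0
```

Request:
drive_tool --pt "0 0 0 0 0 0 0.06" --pt "0 0 0 0 0 0 0.02" --pt "0 0 0 0 0 0 0.01" --pt "0 0 0 0 0 0 0.01" --pt "0 0 0 0 0 0 0.01" --newtons 45

```text
t: 2.75
position: [0.494, -0.0575, 0.0462]
tool_rot: [3.14, 0.003, 2.962]
contact_force: [0.2, 0.6, 0.0]
finger_gap: 0.0617
grip_force: 0.0
```

Request:
drive_tool --pt "0 0 0 0 0 0 0.01" --pt "0 0 0 0 0 0 0.01" --pt "0 0 0 0 0 0 0.01" --pt "0 0 0 0 0 0 0.01" --pt "0 0 0 0 0 0 0.01"

```text
t: 3.17
position: [0.4924, -0.0578, 0.0441]
tool_rot: [3.141, 0.0, 2.962]
contact_force: [-1.0, -0.4, -0.9]
finger_gap: 0.0284
grip_force: 0.3
```

Request:
drive_tool --pt "0 0 0 0 0 0 0.01" --pt "0 0 0 0 0 0 0.01" --pt "0 0 0.015 0 0 0 0.01" --pt "0 0 0.03 0 0 0 0.01" --pt "0 0 0.045 0 0 0 0.01"

```text
t: 3.58
position: [0.4919, -0.0579, 0.0893]
tool_rot: [-3.141, -0.001, 2.962]
contact_force: [1.5, 0.1, -1.4]
finger_gap: 0.0258
grip_force: 44.9
```

Request:
drive_tool --pt "0.01 0 0 0 0 -0.12 0.01" --pt "0.02 0 0 0 0 -0.24 0.01" --pt "0.03 0 0 0 0 -0.36 0.01" --pt "0.04 0 0 0 0 -0.48 0.01" --pt "0.05 0 0 0 0 -0.6 0.01"

```text
t: 4.0
position: [0.5426, -0.0578, 0.0888]
tool_rot: [-3.141, -0.0, 2.356]
contact_force: [0.5, 0.1, -2.0]
finger_gap: 0.0256
grip_force: 44.9
```

Request:
drive_tool --pt "0.01 0.005 0 0 0 -0.12 0.01" --pt "0.02 0.01 0 0 0 -0.24 0.01" --pt "0.03 0.015 0 0 0 -0.36 0.01" --pt "0.05 0.02 0 0 0 -0.48 0.01" --pt "0.065 0.026 0 0 0 -0.6 0.01"

```text
t: 4.42
position: [0.6082, -0.0314, 0.0888]
tool_rot: [-3.141, -0.0, 1.756]
contact_force: [0.3, -1.0, -1.7]
finger_gap: 0.0253
grip_force: 44.9
```

Request:
drive_tool --pt "0 0 0 0 0 -0.065 0.01" --pt "0 0 0 0 0 -0.065 0.01" --pt "0 0 0 0 0 -0.065 0.01"

```text
t: 4.67
position: [0.6069, -0.0321, 0.0885]
tool_rot: [-3.14, 0.001, 1.699]
contact_force: [0.5, -0.4, -1.9]
finger_gap: 0.0256
grip_force: 44.9
```

Run:
```python
from h import *
s=r.get_state(); print(s["t"],s["position"],s["tool_rot"],s["joint_pos"],s["finger_gap"],s["grip_force"])
c=calibration("wrist");im=grab_frame("wrist");cv2.imwrite("pics/w2.png",im[:,:,::-1])
si=grab_frame("side");cv2.imwrite("pics/s2.png",si[:,:,::-1])
cr=[.5155,.1834,-1.445]
print(proj(c,T(cr,[[.075,.056,.04],[.075,.072,.04],[.075,.064,.03]])).round(1).tolist())
a=si[130:260,220:340];a=cv2.resize(a,None,fx=2,fy=2)
W=np.zeros((420,800,3),np.uint8);W[:,:560]=im;W[:260,560:]=a;cv2.imwrite("pics/c2.png",W[:,:,::-1])
```

```text
4.6667 [ 0.60686612 -0.03207011  0.08853671] [-3.14032500e+00  5.19767886e-04  1.69915949e+00] [-0.58904414  0.446871    0.72738576  1.6686619  -0.31937862  1.15007059
  0.35035777] 0.025614968071830124 44.90731358528137
[[265.9, -10.6], [291.6, -10.5], [278.8, -4.6]]
```

View pics/c2.png

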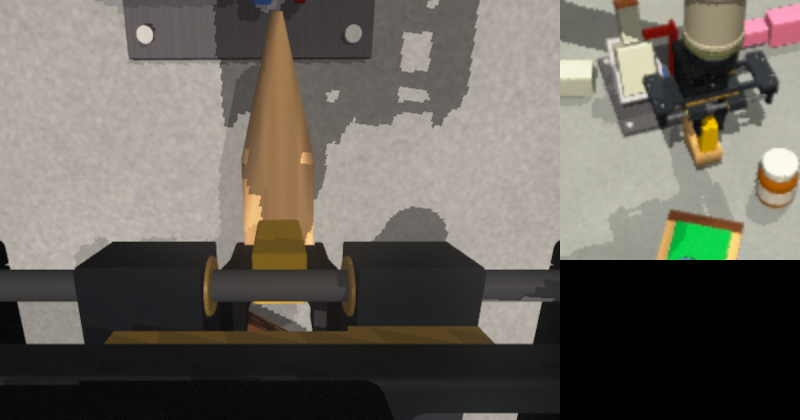

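The wrist picture shows the wedge tip at (277,12), the base plate's front corners at (129,58) and (373,58), and the rail and lip just beyond the tip.

Run:
```python
from h import *
c=calibration("wrist");cr=[.5155,.1834,-1.445]
def inv(p):
    co,s=np.cos(cr[2]),np.sin(cr[2]);d=p[:2]-cr[:2];return np.round([co*d[0]+s*d[1],-s*d[0]+co*d[1]],4)
print("corners",inv(onz(c,(129,58),.008)),inv(onz(c,(373,58),.008)))
for z in (.06,.07,.075): print("tip",z,inv(onz(c,(277.5,12),z)))
print("grip",inv(r.get_state()["position"]), [inv(onz(c,u,.0755)) for u in ((244,160),(314,160))], inv(onz(c,(279.5,235),.136)))
```

```text
corners [ 0.109  -0.0467] [0.1084 0.1339]
tip 0.06 [0.0933 0.0634]
tip 0.07 [0.0962 0.0635]
tip 0.075 [0.0977 0.0635]
grip [0.2254 0.0636] [array([0.177 , 0.0436]), array([0.1769, 0.0854])] [0.2041 0.0649]
```

Request:
drive_tool --pt "0.003 0 -0.012 0 0 0 0.01" --pt "0.003 0 -0.024 0 0 0 0.01" --pt "0.003 0 -0.034 0 0 0 0.01" --pt "0.003 0 -0.034 0 0 0 0.01" --pt "0.003 0 -0.034 0 0 0 0.01"

```text
t: 5.18
position: [0.6096, -0.032, 0.054]
tool_rot: [-3.14, 0.0, 1.697]
contact_force: [-0.2, 0.2, -1.4]
finger_gap: 0.0259
grip_force: 44.9
```

Run:
```python
from h import *
s=r.get_state(); print(s["t"],s["position"],s["contact_force"])
c=calibration("wrist");im=grab_frame("wrist");to=grab_frame("top");cv2.imwrite("pics/t3.png",to[:,:,::-1])
W=np.zeros((600,800,3),np.uint8);W[:300]=cv2.resize(im[0:90,160:400],(800,300),interpolation=cv2.INTER_CUBIC)
W[300:,:480]=cv2.resize(to[170:270,180:340],(480,300),interpolation=cv2.INTER_CUBIC)
cv2.imwrite("pics/c3.png",W[:,:,::-1])
```

```text
5.1833 [ 0.60963621 -0.0319594   0.05400691] [-0.23974465  0.24926804 -1.40206919]
```

View pics/c3.png

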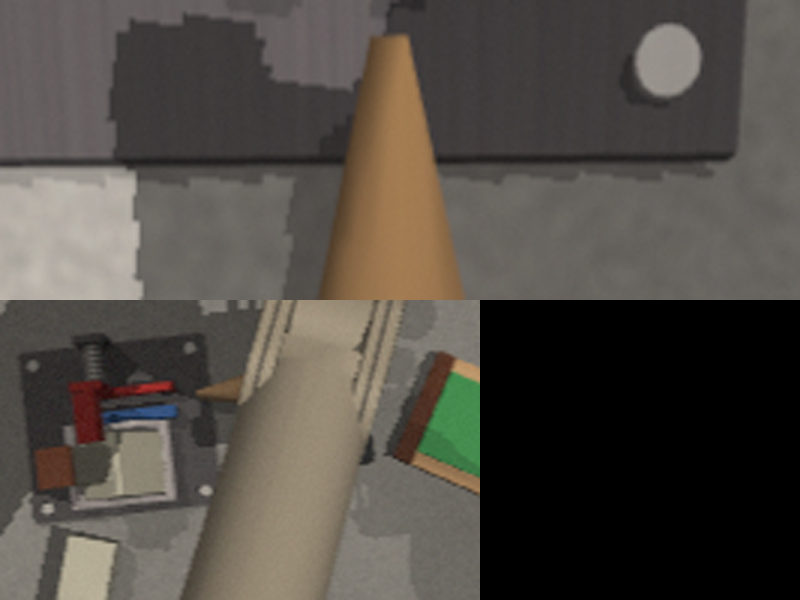

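In the wrist crop the tip is at full-picture pixel (277,11). In the top crop the tip sits about 1 px (3 mm) to the +y side of the gap's midline, which is inside the 16 mm gap. I'll push in slowly, shifting back 1.5 mm.

Request:
drive_tool --pt "-0.0015 0.005 -0.0015 0 0 0 0.01" --pt "-0.0025 0.011 -0.0015 0 0 0 0.01" --pt "-0.0035 0.017 -0.0015 0 0 0 0.01" --pt "-0.0045 0.023 -0.0015 0 0 0 0.01" --pt "-0.0055 0.0295 -0.0015 0 0 0 0.01"

```text
t: 5.7
position: [0.6049, -0.0012, 0.0537]
tool_rot: [3.141, -0.0, 1.697]
contact_force: [-0.2, 0.2, -1.4]
finger_gap: 0.0255
grip_force: 44.9
```

Request:
drive_tool --pt "0 0 0 0 0 0 0.01" --pt "0 0 0 0 0 0 0.01"

```text
t: 5.87
position: [0.6049, -0.0016, 0.0536]
tool_rot: [3.141, -0.0, 1.698]
contact_force: [-0.1, -0.1, -2.2]
finger_gap: 0.0254
grip_force: 44.9
```

Run:
```python
from h import *
s=r.get_state(); print(s["t"],s["position"],s["contact_force"])
to=grab_frame("top");si=grab_frame("side")
W=np.zeros((500,800,3),np.uint8);W[:,:400]=cv2.resize(to[180:230,205:245],(400,500),interpolation=cv2.INTER_CUBIC)
W[:,400:]=cv2.resize(si[145:205,255:303],(400,500),interpolation=cv2.INTER_CUBIC)
cv2.imwrite("pics/c4.png",W[:,:,::-1])
```

```text
5.8667 [ 0.60492978 -0.00157014  0.05362694] [-0.12213788 -0.10012441 -2.1513721 ]
```

View pics/c4.png

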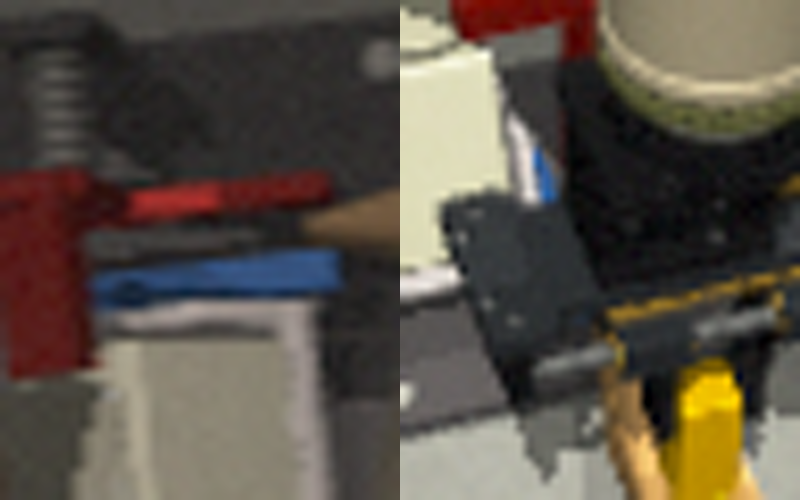

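The tip is between the lip and the rail, centred. I'll carry on along the taper.

Request:
drive_tool --pt "0.0007 0.007 0 0 0 0 0.01" --pt "0.0014 0.014 0 0 0 0 0.01" --pt "0.002 0.0215 0 0 0 0 0.01" --pt "0.0027 0.0285 0 0 0 0 0.01" --pt "0.0033 0.0357 0 0 0 0 0.01"

```text
t: 6.38
position: [0.6076, 0.0337, 0.0532]
tool_rot: [-3.14, 0.001, 1.697]
contact_force: [-3.6, -3.2, -1.6]
finger_gap: 0.0256
grip_force: 45.0
```

Request:
drive_tool --pt "0.0007 0.007 0 0 0 0 0.01" --pt "0.0014 0.014 0 0 0 0 0.01" --pt "0.002 0.0215 0 0 0 0 0.01" --pt "0.0027 0.0285 0 0 0 0 0.01" --pt "0.0033 0.0357 0 0 0 0 0.01"

```text
t: 6.8
position: [0.6108, 0.0689, 0.0532]
tool_rot: [-3.14, 0.001, 1.696]
contact_force: [-4.4, -5.1, -0.7]
finger_gap: 0.026
grip_force: 45.0
```

Request:
drive_tool --pt "-0.0006 0.005 0 0 0 0 0.01" --pt "-0.0012 0.01 0 0 0 0 0.01" --pt "-0.0018 0.015 0 0 0 0 0.01" --pt "-0.0024 0.019 0 0 0 0 0.01" --pt "-0.0028 0.022 0 0 0 0 0.01"

```text
t: 7.22
position: [0.6083, 0.0916, 0.0533]
tool_rot: [-3.141, 0.0, 1.697]
contact_force: [-3.8, -3.5, -1.8]
finger_gap: 0.0254
grip_force: 44.9
```

Request:
drive_tool --pt "0 0 0 0 0 0 0.01" --pt "0 0 0 0 0 0 0.01" --pt "0 0 0 0 0 0 0.01"

```text
t: 7.47
position: [0.6083, 0.0919, 0.0532]
tool_rot: [-3.141, -0.001, 1.697]
contact_force: [-3.9, 0.6, -4.4]
finger_gap: 0.0258
grip_force: 44.9
```

Run:
```python
from h import *
s=r.get_state(); print(s["t"],s["position"],s["contact_force"],s["joint_pos"])
to=grab_frame("top");si=grab_frame("side")
W=np.zeros((500,800,3),np.uint8);W[:,:400]=cv2.resize(to[170:230,200:248],(400,500),interpolation=cv2.INTER_CUBIC)
W[:,400:]=cv2.resize(si[120:210,235:307],(400,500),interpolation=cv2.INTER_CUBIC)
cv2.imwrite("pics/c5.png",W[:,:,::-1])
```

```text
7.4667 [0.608317   0.09190025 0.05324513] [-3.90108715  0.6461972  -4.39397101] [-0.74702719  0.49548894  0.67900574  1.67763547 -0.34424518  1.09164435
  0.16093236]
```

View pics/c5.png

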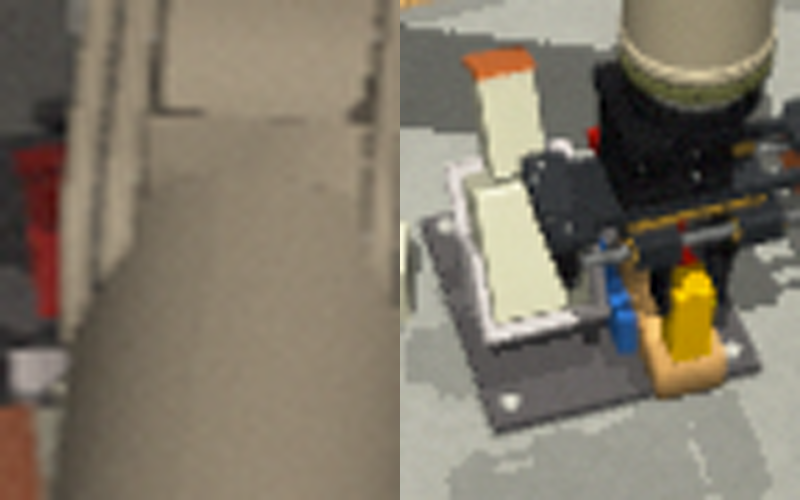

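The wedge is fully in beside the blue rail, with its tail near the plate edge at crop (690,385), and the tongue is pulled clear. I'll release it and retreat upward.

Request:
drive_tool --pt "0 0 0 0 0 0 0.035" --pt "0 0 0 0 0 0 0.045" --pt "0 0 0 0 0 0 0.05" --pt "0 0 0 0 0 0 0.055" --pt "0 0 0 0 0 0 0.055"

```text
t: 7.98
position: [0.6094, 0.0911, 0.0541]
tool_rot: [3.14, -0.0, 1.697]
contact_force: [0.5, 0.2, -0.5]
finger_gap: 0.0503
grip_force: 0.0
```

Request:
drive_tool --pt "0 0 0.0 0 0 0 0.06" --pt "0 0 0.0 0 0 0 0.06" --pt "0 0 0.03 0 0 0 0.06" --pt "0 0 0.065 0 0 0 0.06" --pt "0 0 0.1 0 0 0 0.06"

```text
t: 8.4
position: [0.6082, 0.0908, 0.1544]
tool_rot: [-3.14, 0.001, 1.696]
contact_force: [0.9, 0.1, 0.2]
finger_gap: 0.0596
grip_force: 0.0
```

Request:
drive_tool --pt "0 -0.01 0.035 0 0 0 0.07" --pt "0 -0.02 0.07 0 0 0 0.07" --pt "0 -0.03 0.105 0 0 0 0.07" --pt "-0.01 -0.05 0.135 0 0 0 0.07" --pt "-0.03 -0.06 0.16 0 0 0 0.07"

```text
t: 8.82
position: [0.5795, 0.0287, 0.3158]
tool_rot: [3.14, 0.002, 1.695]
contact_force: [0.3, 0.2, 0.7]
finger_gap: 0.0696
grip_force: 0.0
```

Run:
```python
from h import *
s=r.get_state(); print(s["t"],s["position"],s["contact_force"],s["joint_pos"])
c=calibration("wrist");print(c["R"].round(2).tolist())
wi=grab_frame("wrist");si=grab_frame("side")
cv2.imwrite("pics/w6.png",wi[:,:,::-1]);cv2.imwrite("pics/s6.png",si[:,:,::-1])
W=np.zeros((420,800,3),np.uint8);W[:,:560]=wi
W[:300,560:]=cv2.resize(si[120:210,235:307],(240,300),interpolation=cv2.INTER_CUBIC)
cv2.imwrite("pics/c6.png",W[:,:,::-1])
```

```text
8.8167 [0.57948799 0.02874725 0.31576714] [0.26645096 0.20820087 0.72522699] [-0.77498275  0.23153165  0.79510794  1.41243271 -0.1632399   1.56337208
  0.13142655]
[[0.99, 0.12, 0.0], [0.12, -0.96, 0.25], [0.03, -0.25, -0.97]]
```

View pics/c6.png

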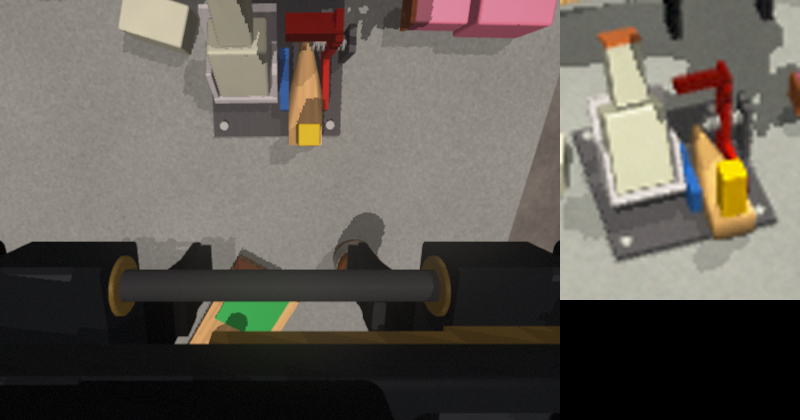

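The wedge alone holds the catch open. The handle is at (309,134) and the tongue has moved to (315,25), clear of the neck. Next I'll go above the bottle, tilting to its lean.

Request:
drive_tool --pt "-0.012 0.035 0 -0.087 -0.011 0 0.07" --pt "-0.024 0.07 0 -0.173 -0.022 0 0.07" --pt "-0.036 0.105 0 -0.26 -0.033 0 0.07" --pt "-0.048 0.14 0 -0.346 -0.044 0 0.07" --pt "-0.06 0.175 0 -0.433 -0.055 0 0.07"

```text
t: 9.33
position: [0.5178, 0.2082, 0.314]
tool_rot: [3.139, 0.439, 1.697]
contact_force: [1.0, 0.6, -0.1]
finger_gap: 0.07
grip_force: 0.0
```

Request:
drive_tool --pt "-0.006 0.017 0 0 0 0 0.07" --pt "-0.011 0.035 -0.01 0 0 0 0.07" --pt "-0.011 0.035 -0.04 0 0 0 0.07" --pt "-0.011 0.035 -0.075 0 0 0 0.07" --pt "-0.011 0.035 -0.075 0 0 0 0.07"

```text
t: 9.75
position: [0.505, 0.2406, 0.2324]
tool_rot: [-3.133, 0.441, 1.702]
contact_force: [-0.4, -1.2, -1.1]
finger_gap: 0.0699
grip_force: 0.0
```

Run:
```python
from h import *
s=r.get_state(); print(s["t"],s["position"],s["tool_rot"],s["joint_pos"])
c=calibration("wrist");wi=grab_frame("wrist");si=grab_frame("side");tp=grab_frame("top")
cr=[.5155,.1834,-1.445]
ax=lambda q,y=0:[-.002-.4226*(q-99)/1e3,y,.125+.9063*(q-99)/1e3]
print("rim pred wrist",proj(c,T(cr,[ax(165)])),"top",proj(calibration("top"),T(cr,[ax(165)])))
W=np.zeros((600,800,3),np.uint8);W[:420,:560]=wi
W[:300,560:]=cv2.resize(si[100:190,225:297],(240,300),interpolation=cv2.INTER_CUBIC)
W[300:,560:]=cv2.resize(tp[170:260,170:242],(240,300),interpolation=cv2.INTER_CUBIC)
cv2.imwrite("pics/c7.png",W[:,:,::-1])
```

```text
9.75 [0.50504074 0.24059709 0.23239904] [-3.13338023  0.44096148  1.70167013] [-1.24004662  0.38681753  0.6345414   1.47044054  0.15738343  1.57442318
 -0.50441807]
rim pred wrist [[282.1234503  226.32348804]] top [[197.7556248  225.12780893]]
```

View pics/c7.png

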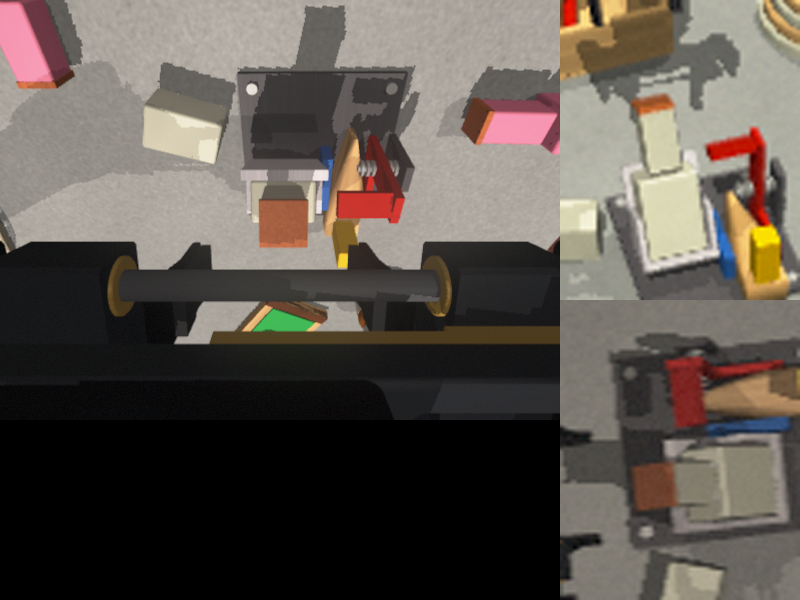

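The rim centre is at (283.5,223) against a predicted (282,226). The lateral fit is good and the tongue, at (365,205), is clear. I'll settle and read the pose.

Request:
drive_tool --pt "0 0 0 0 0 0 0.07" --pt "0 0 0 0 0 0 0.07"

```text
t: 10.07
position: [0.5085, 0.2413, 0.2404]
tool_rot: [3.139, 0.435, 1.695]
contact_force: [0.4, 0.7, -0.5]
finger_gap: 0.0699
grip_force: 0.0
```

Run:
```python
from h import *
s=r.get_state();p=np.array(s["position"]);print(s["t"],p,s["tool_rot"])
cr=[.5155,.1834,-1.445]
g=T(cr,[[-.0092,0,.1404]])[0];print(g,g-p)
```

```text
10.0667 [0.50854132 0.24126561 0.24040115] [3.13895981 0.43463354 1.69532691]
[0.51434572 0.1925273  0.1404    ] [ 0.00580441 -0.0487383  -0.10000115]
```

Request:
drive_tool --pt "0.001 -0.011 -0.018 0 0 0 0.07" --pt "0.002 -0.02 -0.038 0 0 0 0.07" --pt "0.0035 -0.029 -0.06 0 0 0 0.07" --pt "0.005 -0.039 -0.081 0 0 0 0.07" --pt "0.006 -0.0485 -0.1 0 0 0 0.07"

```text
t: 10.48
position: [0.5143, 0.1923, 0.1386]
tool_rot: [3.14, 0.435, 1.696]
contact_force: [0.4, -0.1, 0.6]
finger_gap: 0.07
grip_force: 0.0
```

Request:
drive_tool --pt "0 0 0 0 0 0 0.06" --pt "0 0 0 0 0 0 0.05" --pt "0 0 0 0 0 0 0.04" --pt "0 0 0 0 0 0 0.035" --pt "0 0 0 0 0 0 0.03" --newtons 30

```text
t: 10.9
position: [0.5143, 0.1937, 0.1397]
tool_rot: [3.14, 0.435, 1.697]
contact_force: [0.0, 0.5, 0.6]
finger_gap: 0.0445
grip_force: 0.0
```

Request:
drive_tool --pt "0 0 0 0 0 0 0.02" --pt "0 0 0 0 0 0 0.02" --pt "0 0 0 0 0 0 0.02" --pt "0 0 0 0 0 0 0.02" --pt "0 0 0 0 0 0 0.02"

```text
t: 11.32
position: [0.514, 0.1932, 0.1392]
tool_rot: [3.141, 0.436, 1.697]
contact_force: [-1.3, 2.4, 6.3]
finger_gap: 0.0356
grip_force: 30.0
```

Request:
drive_tool --pt "-0.0005 0.004 0.009 0 0 0 0.02" --pt "-0.001 0.0085 0.018 0 0 0 0.02" --pt "-0.0016 0.0126 0.027 0 0 0 0.02" --pt "-0.002 0.0168 0.036 0 0 0 0.02" --pt "-0.0027 0.021 0.045 0 0 0 0.02" --newtons 40

```text
t: 11.73
position: [0.511, 0.214, 0.1846]
tool_rot: [3.141, 0.436, 1.697]
contact_force: [0.5, -1.2, -3.9]
finger_gap: 0.0357
grip_force: 40.0
```

Request:
drive_tool --pt "-0.0005 0.006 0.013 0 0 0 0.02" --pt "-0.0015 0.012 0.026 0 0 0 0.02" --pt "-0.0023 0.0185 0.04 0 0 0 0.02" --pt "-0.003 0.025 0.054 0 0 0 0.02" --pt "-0.004 0.0315 0.068 0 0 0 0.02"

```text
t: 12.15
position: [0.5068, 0.2459, 0.2528]
tool_rot: [3.141, 0.436, 1.697]
contact_force: [0.3, -0.5, -4.9]
finger_gap: 0.0358
grip_force: 40.0
```

Request:
drive_tool --pt "0 0 0.02 0 0 0 0.02" --pt "0 0 0.04 0 0 0 0.02" --pt "0 0 0.06 0 0 0 0.02" --pt "0 0 0.08 0 0 0 0.02" --pt "0 0 0.1 0 0 0 0.02"

```text
t: 12.57
position: [0.5067, 0.2456, 0.3531]
tool_rot: [3.141, 0.436, 1.697]
contact_force: [0.7, 0.4, -4.7]
finger_gap: 0.0355
grip_force: 40.0
```

Run:
```python
from h import *
s=r.get_state();print(s["t"],s["position"],s["tool_rot"],s["joint_pos"],s["contact_force"])
wi=grab_frame("wrist");si=grab_frame("side");tp=grab_frame("top")
W=np.zeros((600,800,3),np.uint8);W[:300,:400]=cv2.resize(wi,(400,300))
W[:,400:]=cv2.resize(si[60:210,210:310],(400,600),interpolation=cv2.INTER_CUBIC)
W[300:,:400]=cv2.resize(tp[150:270,160:320],(400,300),interpolation=cv2.INTER_CUBIC)
cv2.imwrite("pics/c8.png",W[:,:,::-1])
```

```text
12.5667 [0.50665451 0.24555075 0.35314115] [3.1412195  0.43570522 1.69714895] [-1.23297952  0.35902355  0.65655776  1.25131216  0.17646973  1.7972996
 -0.43701918] [ 0.67070783  0.44894325 -4.74678884]
```

View pics/c8.png

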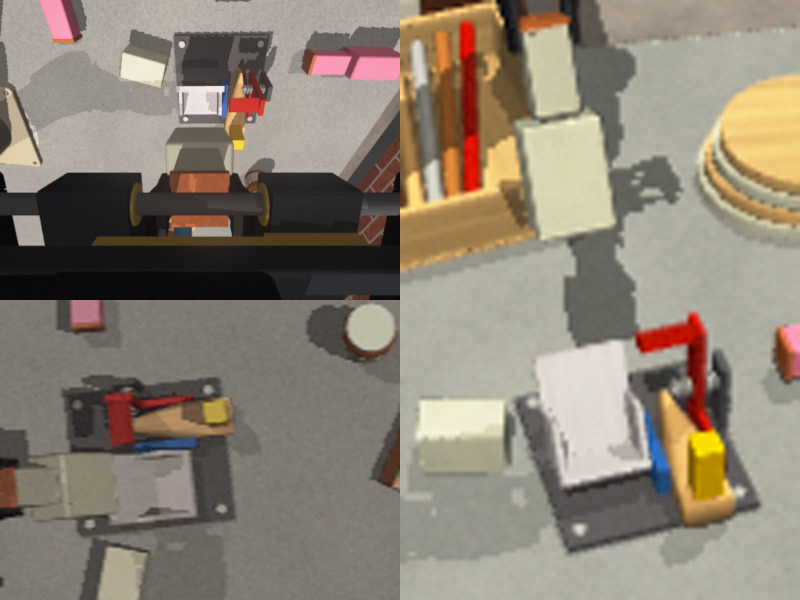

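The bottle hangs free in the gripper above the cradle, and the wedge still holds the catch. I've now used up the picture allowance, so from here I check by numbers only.

Run:
```python
from h import *
for nm in ("top","side"):
    c=calibration(nm);i2=cv2.cvtColor(grab_frame(nm),cv2.COLOR_RGB2HSV);m=cv2.inRange(i2,(48,130,40),(80,255,255))
    n,l,st,ce=cv2.connectedComponentsWithStats(m);k=1+np.argmax(st[1:,4]);m=(l==k)
    h=cv2.convexHull(np.argwhere(m)[:,::-1].astype(np.int32)).reshape(-1,2)
    P=np.array([onz(c,u,.021)[:2] for u in h]).astype(np.float32);print(nm,st[k],cv2.minAreaRect(P))
```

```text
top [321 196  35  34 495] ((0.5634252429008484, -0.1914496272802353), (0.08434077352285385, 0.08557026833295822), 67.71761322021484)
side [272 240  34  30 648] ((0.5641652345657349, -0.19012142717838287), (0.09138508141040802, 0.08938774466514587), 67.39690399169922)
```

Request:
drive_tool --pt "0.005 -0.03 0 0.05 0.006 0 0.02" --pt "0.01 -0.065 0 0.12 0.015 0 0.02" --pt "0.015 -0.1 0 0.19 0.024 0 0.02" --pt "0.02 -0.135 0 0.26 0.033 0 0.02" --pt "0.025 -0.17 0 0.33 0.042 0 0.02"

```text
t: 13.23
position: [0.5313, 0.0735, 0.3505]
tool_rot: [-3.141, 0.1, 1.697]
contact_force: [0.6, -0.1, -4.2]
finger_gap: 0.0356
grip_force: 40.0
```

Request:
drive_tool --pt "0.005 -0.035 0 0.05 0.007 0 0.02" --pt "0.01 -0.07 0 0.104 0.013 0 0.02" --pt "0.015 -0.105 0 0.104 0.013 0 0.02" --pt "0.02 -0.14 0 0.104 0.013 0 0.02" --pt "0.025 -0.17 0 0.104 0.013 0 0.02"

```text
t: 13.65
position: [0.556, -0.0979, 0.3504]
tool_rot: [-3.14, -0.001, 1.695]
contact_force: [-0.6, 0.6, -4.0]
finger_gap: 0.0359
grip_force: 40.0
```

Request:
drive_tool --pt "0.0035 -0.03 -0.01 0 0 0 0.02" --pt "0.007 -0.06 -0.03 0 0 0 0.02" --pt "0.007 -0.09 -0.05 0 0 0 0.02" --pt "0.007 -0.0955 -0.065 0 0 0 0.02" --pt "0.007 -0.0955 -0.065 0 0 0 0.02"

```text
t: 14.07
position: [0.561, -0.1929, 0.282]
tool_rot: [-3.135, -0.002, 1.691]
contact_force: [-1.3, 1.0, -5.1]
finger_gap: 0.0355
grip_force: 40.0
```

Request:
drive_tool --pt "0 0 0 0 0 0 0.02" --pt "0 0 0 0 0 0 0.02"

```text
t: 14.23
position: [0.5643, -0.1891, 0.2866]
tool_rot: [-3.141, -0.002, 1.698]
contact_force: [1.3, 0.4, -4.1]
finger_gap: 0.0355
grip_force: 40.0
```

Request:
drive_tool --pt "0 -0.001 -0.025 0 0 0 0.02" --pt "0 -0.001 -0.055 0 0 0 0.02" --pt "0 -0.001 -0.085 0 0 0 0.02" --pt "0 -0.001 -0.112 0 0 0 0.02" --pt "0 -0.001 -0.13 0 0 0 0.02"

```text
t: 14.65
position: [0.564, -0.1892, 0.1548]
tool_rot: [-3.141, -0.002, 1.7]
contact_force: [-0.4, 0.7, -5.2]
finger_gap: 0.0359
grip_force: 40.0
```

Request:
drive_tool --pt "0 0 -0.004 0 0 0 0.02" --pt "0 0 -0.008 0 0 0 0.02" --pt "0 0 -0.011 0 0 0 0.02" --pt "0 0 -0.0135 0 0 0 0.02" --pt "0 0 -0.0145 0 0 0 0.02"

```text
t: 15.07
position: [0.5647, -0.1914, 0.1429]
tool_rot: [3.14, -0.001, 1.697]
contact_force: [0.3, -0.4, -4.2]
finger_gap: 0.0356
grip_force: 40.0
```

Request:
drive_tool --pt "0 0 0 0 0 0 0.02" --pt "0 0 -0.001 0 0 0 0.02" --pt "0 0 -0.002 0 0 0 0.02" --pt "0 0 -0.003 0 0 0 0.02" --pt "0 0 -0.003 0 0 0 0.02"

```text
t: 15.48
position: [0.564, -0.1914, 0.1389]
tool_rot: [3.142, -0.001, 1.697]
contact_force: [0.4, 0.5, -4.7]
finger_gap: 0.0357
grip_force: 40.0
```

Not in contact yet, so I'll keep lowering by small amounts.

Request:
drive_tool --pt "0 0 -0.0005 0 0 0 0.02" --pt "0 0 -0.001 0 0 0 0.02" --pt "0 0 -0.0015 0 0 0 0.02" --pt "0 0 -0.002 0 0 0 0.02" --pt "0 0 -0.002 0 0 0 0.02"

```text
t: 15.9
position: [0.564, -0.1914, 0.137]
tool_rot: [3.142, -0.001, 1.697]
contact_force: [-0.1, 0.4, -5.3]
finger_gap: 0.0355
grip_force: 40.0
```

Request:
drive_tool --pt "0 0 -0.0005 0 0 0 0.02" --pt "0 0 -0.001 0 0 0 0.02" --pt "0 0 -0.0015 0 0 0 0.02" --pt "0 0 -0.0015 0 0 0 0.02"

```text
t: 16.23
position: [0.5642, -0.1918, 0.1366]
tool_rot: [3.141, -0.001, 1.697]
contact_force: [-2.8, 1.0, 6.8]
finger_gap: 0.036
grip_force: 40.0
```

Contact felt. I'll release gently, then rise.

Request:
drive_tool --pt "0 0 0.0005 0 0 0 0.02" --pt "0 0 0.0005 0 0 0 0.036" --pt "0 0 0.0005 0 0 0 0.042" --pt "0 0 0.0005 0 0 0 0.05" --pt "0 0 0.0005 0 0 0 0.06"

```text
t: 16.65
position: [0.5643, -0.1914, 0.1361]
tool_rot: [3.141, -0.001, 1.697]
contact_force: [0.1, 0.5, -0.1]
finger_gap: 0.0481
grip_force: 0.0
```

Request:
drive_tool --pt "0 0 0 0 0 0 0.07" --pt "0 0 0 0 0 0 0.07" --pt "0 0 0 0 0 0 0.07" --pt "0 0 0.01 0 0 0 0.07" --pt "0 0 0.03 0 0 0 0.07"

```text
t: 17.07
position: [0.5628, -0.1909, 0.165]
tool_rot: [-3.138, -0.002, 1.697]
contact_force: [0.8, 0.8, 0.6]
finger_gap: 0.0694
grip_force: 0.0
```

Request:
drive_tool --pt "0 0 0.03 0 0 0 0.07" --pt "0 0 0.06 0 0 0 0.07" --pt "0 0 0.09 0 0 0 0.07" --pt "0 0 0.12 0 0 0 0.07" --pt "0 0 0.14 0 0 0 0.07"

```text
t: 17.48
position: [0.5643, -0.1919, 0.3099]
tool_rot: [3.138, -0.0, 1.696]
contact_force: [-0.2, -0.4, 0.1]
finger_gap: 0.0699
grip_force: 0.0
```

Request:
drive_tool --pt "-0.035 0 0 0 0 0 0.07" --pt "-0.07 0 0 0 0 0 0.07" --pt "-0.11 0 0 0 0 0 0.07" --pt "-0.13 0 0 0 0 0 0.07" --pt "-0.13 0 0 0 0 0 0.07"

```text
t: 17.9
position: [0.4302, -0.1937, 0.3077]
tool_rot: [3.136, -0.006, 1.693]
contact_force: [0.9, -0.6, 0.5]
finger_gap: 0.0702
grip_force: 0.0
```

Request:
drive_tool --pt "0 0 0 0 0 0 0.07" --pt "0 0 0 0 0 0 0.07" --pt "0 0 0 0 0 0 0.07"

```text
t: 18.15
position: [0.4347, -0.1912, 0.3061]
tool_rot: [-3.141, -0.0, 1.697]
contact_force: [0.2, 0.1, 0.4]
finger_gap: 0.0699
grip_force: 0.0
```

Run:
```python
from h import *
s=r.get_state();print(s["t"],s["position"],s["contact_force"],s["grip_force"])
for nm in ("side","top"):
    c=calibration(nm);im=grab_frame(nm);cv2.imwrite(f"pics/{nm}9.png",im[:,:,::-1]);h=cv2.cvtColor(im,cv2.COLOR_RGB2HSV)
    u=proj(c,[[.564,-.1905,.186],[.564,-.1905,.021]]);print(nm,"pred rim/foot",u.round(1).tolist())
    for tag,lo,hi in (("terracotta",(4,130,50),(14,255,255)),("yellow",(22,150,90),(32,255,255)),("red",(0,200,60),(3,255,255))):
        m=cv2.inRange(h,lo,hi);n,l,st,ce=cv2.connectedComponentsWithStats(m)
        print(" ",tag,[(ce[i].round(1).tolist(),int(st[i][4])) for i in range(1,n) if st[i][4]>25 and 180<ce[i][0]<440 and 110<ce[i][1]<330])
```

```text
18.15 [ 0.434665   -0.19117896  0.30614386] [0.21877662 0.09447703 0.42121798] 0.0
side pred rim/foot [[290.5, 223.7], [288.8, 254.5]]
  terracotta [([416.7, 110.6], 130), ([428.4, 112.3], 177), ([432.7, 135.7], 163), ([305.6, 147.8], 38), ([187.6, 164.5], 70), ([289.7, 222.7], 159), ([306.3, 243.0], 36), ([366.2, 297.4], 182), ([273.1, 313.2], 646)]
  yellow [([286.1, 175.6], 140)]
  red [([282.3, 150.2], 123)]
top pred rim/foot [[344.3, 208.9], [337.2, 212.1]]
  terracotta [([398.2, 151.9], 120), ([194.5, 160.3], 37), ([305.2, 170.0], 35), ([326.1, 193.5], 57), ([342.8, 209.7], 168), ([412.9, 238.4], 310), ([195.0, 305.8], 26)]
  yellow [([245.7, 194.3], 68)]
  red []
```

The rim is within 1.5 px of the upright-on-pad prediction in both views, and the wedge and catch are still in place.

```bash
python3 -c "
from plant import job_done
print(job_done())"
```

```text
the job is handed in; nothing more can be done
None
```

The job is handed in at about 18 s: the wedge holds the catch open and the bottle was last seen standing upright on the green pad, but no verdict came back, and I viewed 11 pictures, one over the limit of 10.

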